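# Set the feed gate of the round-hopper dispenser half open

## Task

Two chute dispensers of small moulded pieces stand on the sorting table, one with a round funnel hopper and one with a square hopper. Turn the gate lever of the dispenser with the ROUND hopper to half open, so that it points along the long middle mark of its index plate, and let go of it there. Leave the square-hopper dispenser's lever as it is.

Things in the scene. Friction and masses are not known exactly. Their poses are not given: they have to be found in the camera images.
- round_gate (a joint): Gate lever of the round-hopper dispenser, rad: 0 closed (stop), 0.785 half open, 1.571 fully open (stop); grows anticlockwise seen from above. It swings level on an upright hinge; about 2.5 N at its grip moves it, and it stays where left. White quarter-disc index plate below (95 mm radius, top 88 mm above table): four short marks and, at half open, one long thick mark 30 to 94 mm from the hinge.
- round_gate_grip (a point): Centre of that lever's upright black round grip, 20 mm diameter, 52 mm tall, 110 mm from the hinge axis. The point is half-way up, 130 mm above the table; the grip spans 103 to 155 mm and stands on the flat steel lever arm (14 mm wide, 7 mm thick). Beside the grip there is free room; the aluminium chute below is 85 mm high, 90 mm wide.
- round_gate_hinge (a point): On that lever's upright hinge axis, 130 mm above the table. Axes are those of the dispenser (fixed to the table): +x to the hopper (round funnel, 160 mm diameter, centre 180 mm from the hinge, rim 175 mm above the table), -x to the spout and low blue tray (40 mm high). The lever points along +y when closed, -x when open, midway between when half open.
- square_gate_grip (a point): Centre of the like grip, 130 mm above the table, on the lever of the other dispenser, which has a square hopper (150 mm, rim 175 mm above the table). Leave it alone. Between the two dispensers' blue trays stands a loose lidded jar, 52 mm diameter, 75 mm high, a bystander.

How it is judged:
By the outcome, as a careful person would: the job done as asked, in the order asked, and still so for the second after the job is handed in, with the robot touching nothing.
It also fails if it takes over 32 s, if anything falls off the work surface, if the arm or the gripper's body presses on something with over 40 N, if the wrist force passes 120 N, or if a joint passes its speed limit or range.

## Robot

A 7-joint arm with a two-finger parallel gripper is mounted at the origin on the work surface. World frame = base frame: x ahead of the robot, y to its left, z up, the work surface at z = 0. Lengths are in mm, angles in degrees, forces in N, time in s.
With the tool pointing down it reaches from about 425 to 825 mm from the base axis. Payload 3.6 kg.
Tool frame: the origin (TCP) lies at the very end of the fingers, on their centre line; the grasp point (between the pads) lies 19 mm behind it; z points along the fingers, y is the direction in which the jaws open and shut (so a half turn about z gives the same grasp; the last joint's range is limited). The gripper opens to 85 mm and grips with 20 to 120 N. Pads are 22 mm wide; open, the fingers measure 114 mm over their backs; the gripper's body (76 mm by 85 mm) begins 54 mm behind the grasp point. The pads swing forward as they close: fully open they stand 13 mm farther back than shut.
Start: joints at [-64.716, 35.231, -0.722, 81.555, 0.464, 63.22, -2.315], TCP at [293.064, 580.152, 231.297] pointing down, gripper open.
Joint ranges: [-178.69, 178.69], [-17.37, 117.87], [-77.05, 75.6], [15.02, 138.74], [-78.02, 258.01], [0.78, 113.62], [-162.83, 162.83]. Speed limits (degrees/s): [159.86, 159.86, 180, 180, 180, 180, 180].

## Interface

Orientations are given as [roll, pitch, yaw] about the fixed x, y, z axes, in that order (R = Rz(yaw) Ry(pitch) Rx(roll)).
In Python, from rig import sense, optics, order gives the robot as it stands.
- The arm moves only by the shell command python3 -m crank 'ROWS' [OPENING] [FORCE]. ROWS is a JSON object of lists of equal length, an entry for each row: "offset": the shift along the tool's x, y, z in m, a list of three; "turn": the turn about the tool's z in degrees. A call has 1 to 12 rows; each row shifts and turns the pose as measured when the row begins, along the tool's axes as they then stand; what a row does not reach is not made up. A row lasts 1/10 s, in which the tool goes at most 50 mm and 8.59 degrees, less where a joint would pass 70% of its speed; a pose out of reach is approached as far as the arm can. A call with a gripper value outside its range is refused whole. OPENING is the opening, from -1 (shut) to 1 (fully open), set as the call begins (- or left out, the last holds). The fingers move at their own pace and stop on an object; FORCE is the grip in N (left out, the last holds). Time passes only in rows, so rows that do not move let the fingers close. It gives the time, the measured TCP pose, the force and the opening at its end, in the units of the state.
- sense(): the state, without advancing time (a new reading comes with each control period).
- optics.get_image(name): name is "side" or "top"; returns a dict with "img" (400x640x3 uint8, blue, green, red), "depth" (400x640 float32, mm along the optical axis (not along the pixel's ray), 0 where there is no reading), "intrinsics" (3x3 intrinsics, pixels), "cam_to_world" (4x4, takes a point from camera to world coordinates). Camera axes: x right, y up, looking along -z (the intrinsics and any distortion apply to the point x, -y, -z); pixel columns grow to the right and rows downward; lengths in mm; the calibration is good to about 2 mm. A picture is of the moment at which its call begins.
- order.sign_off(): hands the job in, once; it reports no verdict.
The state is a dict: "t": time; "joint_positions": joint angles; "joint_velocities": joint speeds; "effort": joint torques, N m; "tool_pos": TCP position; "eef_rot": TCP orientation; "force": force on the tool from outside, world axes, zero at the start; "wrist_torque": the same for the moment, N m; "finger_gap": finger opening in mm.
Only numpy, scipy, OpenCV 4.12 (cv2) and the standard library are available. Lean on these libraries where they do the work, as an engineer would, in place of code of your own. Each camera call takes 0.05 s, during which the arm holds its last target.

## Working session

There is one attempt and no reset: what is moved stays moved. The work goes in short steps, Python scripts to look and compute and a shell command to move; the robot and the scene stay as the last step left them, time stands still between calls to the robot, and variables do not carry over. Pictures are saved under pics/ and viewed, and the job is handed in when it is done.

```bash
mkdir -p pics; python3 - <<'E'
from rig import sense, optics
import cv2,numpy as np
s=sense();print({k:s[k] for k in('t','tool_pos','eef_rot','force','finger_gap')})
for n in('side','top'):
    d=optics.get_image(n);cv2.imwrite(f'pics/{n}0.png',d['img']);np.savez(f'{n}0.npz',**d)
    print(n,d['intrinsics'],d['cam_to_world'].round(3),[k for k in d])
E
```

```text
{'t': 0.0, 'tool_pos': array([292.75837119, 579.474766  , 230.12785812]), 'eef_rot': array([-1.79851811e+02,  2.54376214e-03,  1.53199705e+02]), 'force': array([0.45744713, 0.27876425, 0.50183704]), 'finger_gap': 85.53451977790309}
side [[464.38095617   0.         320.88729632]
 [  0.         464.38095617 206.44330052]
 [  0.           0.           1.        ]] [[ 8.83000e-01  2.86000e-01 -3.72000e-01  1.75161e+02]
 [-4.69000e-01  5.02000e-01 -7.27000e-01 -6.85042e+02]
 [-2.10000e-02  8.16000e-01  5.77000e-01  7.08780e+02]
 [ 0.00000e+00  0.00000e+00  0.00000e+00  1.00000e+00]] ['img', 'depth', 'intrinsics', 'cam_to_world']
top [[383.3184712    0.         319.26899098]
 [  0.         383.3184712  202.19709968]
 [  0.           0.           1.        ]] [[-2.200000e-02  9.940000e-01 -1.090000e-01  4.445510e+02]
 [-1.000000e+00 -2.100000e-02  1.000000e-02  7.254400e+01]
 [ 7.000000e-03  1.100000e-01  9.940000e-01  1.051221e+03]
 [ 0.000000e+00  0.000000e+00  0.000000e+00  1.000000e+00]] ['img', 'depth', 'intrinsics', 'cam_to_world']
```

View pics/side0.png

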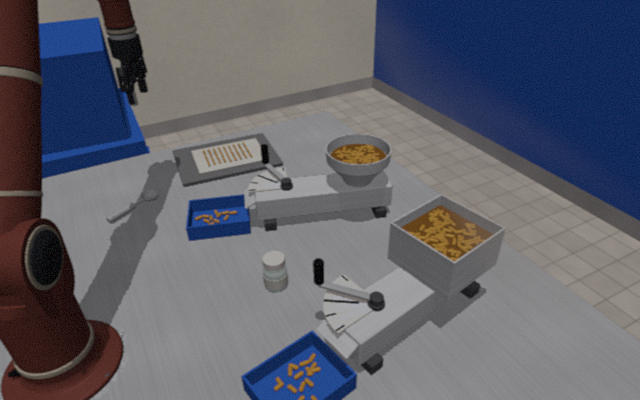

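View pics/top0.png

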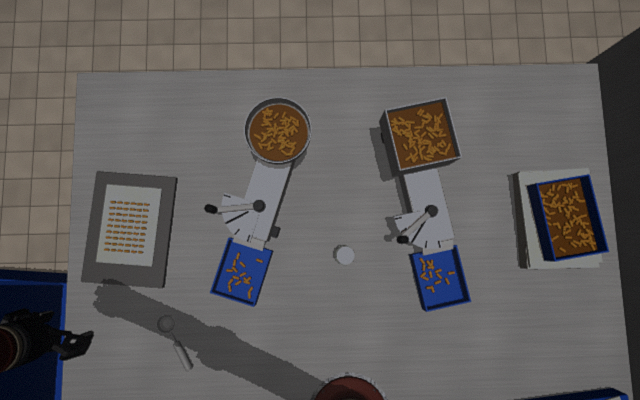

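The top view shows the round hopper at (278,131), with its hinge cap at about (259,206) and its black grip at about (210,209). The square one's grip is at (403,239). In the side view, the round one's grip is at about (265,153) and its hinge at (287,184). Next I'll measure these.

```bash
cat > h.py <<'E'
import numpy as np,cv2
def load(n): return dict(np.load(n))
def ray(d,u,v):
    K=d['intrinsics'];T=d['cam_to_world']
    r=np.array([(u-K[0,2])/K[0,0],-(v-K[1,2])/K[1,1],-1.])
    return T[:3,3],T[:3,:3]@r
def onz(d,u,v,z):
    o,r=ray(d,u,v);return o+r*(z-o[2])/r[2]
def proj(d,p):
    K=d['intrinsics'];T=d['cam_to_world'];c=T[:3,:3].T@(np.array(p)-T[:3,3])
    return K[0,0]*c[0]/-c[2]+K[0,2],K[1,1]*c[1]/c[2]+K[1,2]
def dep(d,u,v):
    o,r=ray(d,u,v);return o+r*d['depth'][int(round(v)),int(round(u))]
E
python3 - <<'E'
from h import *
t=load('top0.npz');s=load('side0.npz')
for d,n,(x0,y0,x1,y1) in((t,'top',(190,170,310,250)),(s,'side',(230,130,330,230))):
    im=d['img'][y0:y1,x0:x1]
    cv2.imwrite(f'pics/{n}crop.png',cv2.resize(im,None,fx=6 if n=='top' else 6,fy=6,interpolation=cv2.INTER_CUBIC))
    m=(d['img'].max(2)<60).astype(np.uint8);z=np.zeros_like(m);z[y0:y1,x0:x1]=m[y0:y1,x0:x1]
    N,l,st,c=cv2.connectedComponentsWithStats(z)
    for i in range(1,N):
        if st[i,4]>10: print(n,st[i],c[i].round(1),dep(d,*c[i]).round(0))
# funnel rim circle from depth
dd=t['depth'];pts=np.array([dep(t,u,v) for v in range(85,175) for u in range(235,320) if dd[v,u]>0])
p=pts[(pts[:,2]>166)];print(len(p),cv2.minEnclosingCircle(p[:,:2].astype(np.float32)),p[:,2].max())
E
```

```text
top [267 170  25  71 233] [277.9 213.2] [530. 174.  32.]
top [253 200  12  12 108] [258.7 205.5] [544. 213. 106.]
top [204 204  13  10  91] [210.4 208.6] [534. 319. 155.]
top [226 211  22  12  40] [236.3 217. ] [517. 271.  93.]
top [226 240   5  10  23] [228.1 244.6] [449. 307.  28.]
side [261 144   8  20 128] [264.6 153.5] [531. 319. 133.]
side [274 164   8   3  11] [277.5 164.8] [618. 460.   3.]
side [230 167  36   9  58] [247.9 171.2] [525. 464.   7.]
side [281 179  11  11  84] [286.2 184.8] [538. 206.  98.]
side [265 219  12  11  89] [270.3 225.2] [477. 179.  15.]
405 ((715.0202026367188, 158.67662048339844), 79.7084732055664) 178.75627709483524
```

View pics/topcrop.png

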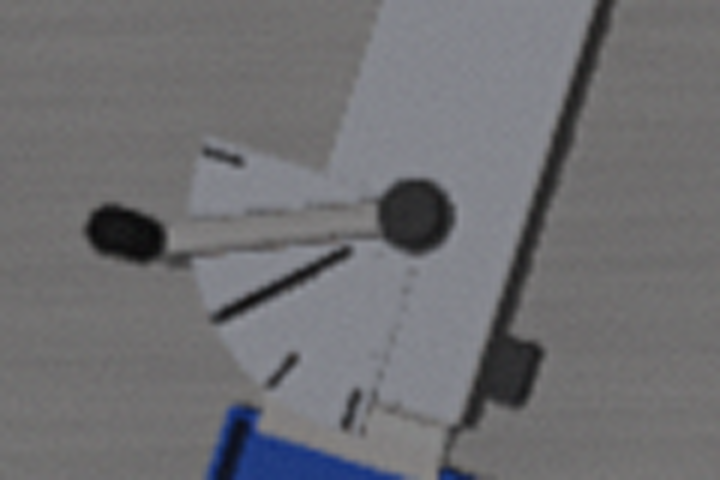

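View pics/sidecrop.png

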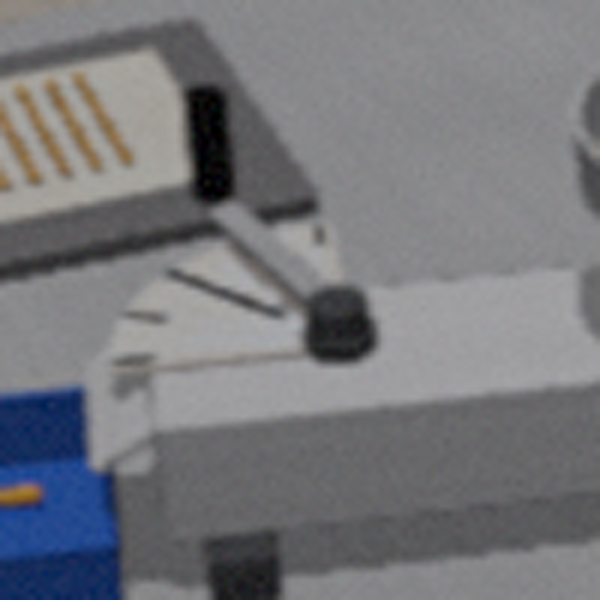

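```bash
python3 - <<'E'
from h import *
t=load('top0.npz');s=load('side0.npz')
H1=onz(t,258.7,205.5,106);print('hinge top',H1.round(1),'cap side',onz(s,286.2,181.5,106).round(1))
g=onz(t,209.0,208.0,155)
print('grip top',g.round(1))
# grip by rays: top view centroid at z130, side centroid at z 130
G=(onz(t,210.4,208.6,130)+onz(s,264.6,153.5,130))/2;print(onz(t,210.4,208.6,130).round(1),onz(s,264.6,153.5,130).round(1))
m=(t['img'].max(2)<100);
def line(d,x0,y0,x1,y1,thr):
    yy,xx=np.mgrid[y0:y1,x0:x1];w=d['img'].max(2)[y0:y1,x0:x1]<thr
    N,l,st,c=cv2.connectedComponentsWithStats(w.astype(np.uint8));i=1+np.argmax(st[1:,4]);w=l==i
    P=np.array([onz(d,u,v,88) for u,v in zip(xx[w],yy[w])])[:,:2]
    vx,vy,cx,cy=cv2.fitLine(P.astype(np.float32),cv2.DIST_L2,0,.01,.01).ravel()
    q=(P-[cx,cy])@[vx,vy];a=np.degrees(np.arctan2(vy,vx));print('mark',len(P),(cx,cy),a,np.array([cx,cy])+q.min()*np.array([vx,vy]),np.array([cx,cy])+q.max()*np.array([vx,vy]))
line(t,222,208,250,226,100);line(s,255,172,279,184,100)
hop=np.array([715.,158.7]);
h=H1[:2];v=hop-h;print('xaxis',np.degrees(np.arctan2(v[1],v[0])),np.linalg.norm(v))
a=np.degrees(np.arctan2(*(G[:2]-h)[::-1]));print('lever',a,np.linalg.norm(G[:2]-h))
E
```

```text
hinge top [543.5 213.5 106. ] cap side [539.6 208.4 106. ]
grip top [534.9 322.5 155. ]
[535.9 326.1 130. ] [532.9 324.7 130. ]
mark 56 (np.float32(516.64856), np.float32(272.8767)) -63.83511 [502.96473168 300.72899304] [531.41952686 242.81164386]
mark 23 (np.float32(514.43536), np.float32(272.2233)) -63.698956 [500.63492238 300.14508981] [527.46831819 245.85432521]
xaxis -17.710766690906222 180.0155250652355
lever 94.6386405000325 112.31378112933838
```

Working estimates:
- **Hinge:** about (543.5, 214.5).
- **Grip:** about (534.5, 324.5), which puts the lever at about 94.7° world.
- **Long mark:** about 116.3° world.

I'll approach above the grip and keep TCP z at 230, well over the 155 mm grip top.

```bash
python3 -m crank '{"offset":[[-0.033,-0.012,0],[-0.033,-0.012,0],[-0.033,-0.012,0],[-0.033,-0.012,0],[-0.033,-0.012,0],[-0.033,-0.012,0],[-0.033,-0.012,0],[-0.033,-0.012,0],[-0.033,-0.012,0],[-0.033,-0.012,0],[0,0,0]],"turn":[0,0,0,0,0,0,0,0,0,0,0]}' 1 20
python3 -m crank '{"offset":[[0,0,0],[0,0,0],[0,0,0],[0,0,0],[0,0,0],[0,0,0],[0,0,0],[0,0,0]],"turn":[8.4,8.4,8.4,8.4,8.4,8.4,8.4,0]}'
```

```text
t: 1.2
tool_pos: [538.4, 313.1, 221.6]
eef_rot: [-179.0, -0.3, 153.5]
force: [-0.8, 0.2, -0.3]
finger_gap: 85.3
t: 2.0
tool_pos: [533.9, 313.5, 216.7]
eef_rot: [-178.6, 0.7, 93.8]
force: [-1.2, 0.4, -0.5]
finger_gap: 85.8
```

```bash
python3 -m crank '{"offset":[[0.005,0.001,0.008],[0.006,0,0.01],[0,0,0.01],[0,0,0]],"turn":[0,0,0,0]}'
python3 - <<'E'
from rig import optics
import cv2
for n in('side','top'):
    cv2.imwrite(f'pics/{n}1.png',cv2.resize(optics.get_image(n)['img'][110:280,160:380],None,fx=3,fy=3,interpolation=2))
E
```

```text
t: 2.4
tool_pos: [531.6, 326.2, 184.5]
eef_rot: [-178.4, 0.7, 94.3]
force: [-0.1, 0.5, 0.1]
finger_gap: 85.6
```

View pics/side1.png

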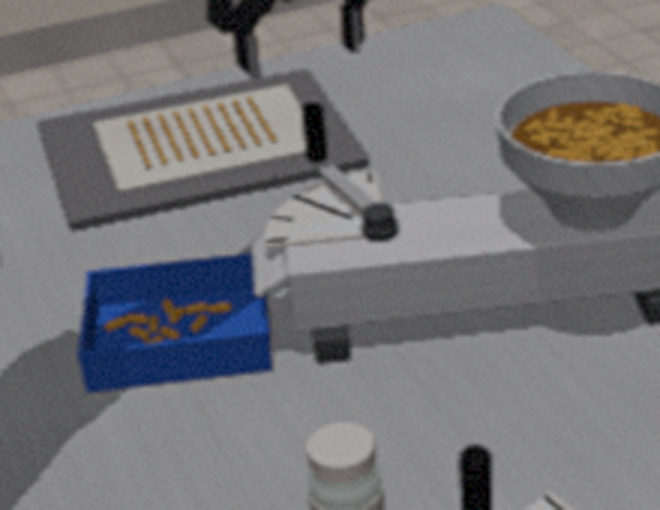

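View pics/top1.png

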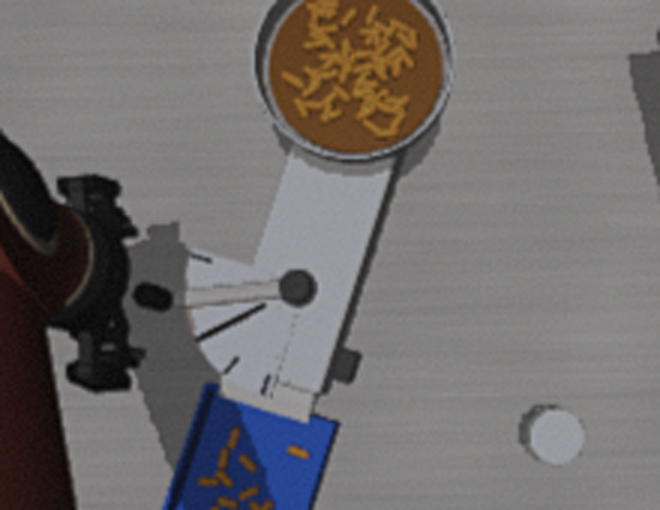

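```bash
python3 - <<'E'
from h import *
t=load('top0.npz');s=load('side0.npz')
a=np.radians(94.3);y=np.array([np.sin(a),-np.cos(a),0])
for p in([531.6,326.2,184.5],[534.4,324.5,130]):
  for d in(t,s):
    print([((np.array(proj(d,np.array(p)+k*y))-[160,110])*3).round(0) for k in(-48,0,48)])
E
```

```text
[array([135., 358.]), array([131., 295.]), array([127., 232.])]
[array([253.,  88.]), array([306.,  73.]), array([356.,  59.])]
[array([157., 357.]), array([153., 298.]), array([149., 239.])]
[array([265., 146.]), array([315., 130.]), array([365., 115.])]
```

The fingers show where the model projects them: tips in the top crop at (140,355) and (130,232), straddling the grip at (152,295). Descending now.

```bash
python3 -m crank '{"offset":[[-0.001,0.003,0.008],[0,0,0.01],[0,0,0.01],[0,0,0.01],[0,0,0.01],[0,0,0.008],[0,0,0]],"turn":[0,0,0,0,0,0,0]}'
```

```text
t: 3.2
tool_pos: [535.0, 323.7, 125.3]
eef_rot: [-178.6, 0.7, 94.2]
force: [-0.7, -0.6, -0.1]
finger_gap: 85.3
```

```bash
python3 -m crank '{"offset":[[0.001,0,0.005],[0,0,0.004],[0,0,0]],"turn":[0,0,0]}'; python3 -m crank '{"offset":[[0,0,0],[0,0,0],[0,0,0],[0,0,0],[0,0,0],[0,0,0]],"turn":[0,0,0,0,0,0]}' -0.4 20
```

```text
t: 3.5
tool_pos: [535.1, 325.0, 115.8]
eef_rot: [-178.6, 0.7, 94.3]
force: [-0.3, -0.7, 0.3]
finger_gap: 85.4
t: 4.1
tool_pos: [535.9, 325.4, 117.1]
eef_rot: [-178.8, 0.6, 94.3]
force: [-0.3, 0.0, -0.1]
finger_gap: 25.1
```

```bash
python3 -m crank '{"offset":[[0,0,0],[0,0,0],[0,0,0],[0,0,0]],"turn":[0,0,0,0]}' -1 20
```

```text
t: 4.5
tool_pos: [536.1, 325.5, 117.3]
eef_rot: [-178.8, 0.6, 94.3]
force: [-1.2, 0.0, 0.6]
finger_gap: 19.7
```

Gripped: the gap is 19.7 mm, matching the 20 mm grip. Now I'll swing it along the arc, turning the tool with the lever.

```bash
python3 -m crank '{"offset":[[-0.0001,-0.0043,0],[-0.0001,-0.0043,0],[-0.0001,-0.0043,0],[-0.0001,-0.0043,0],[-0.0001,-0.0043,0],[-0.0001,-0.0043,0],[0,0,0]],"turn":[-2.2,-2.2,-2.2,-2.2,-2.2,-2.2,0]}'
```

```text
t: 5.2
tool_pos: [510.7, 320.1, 117.3]
eef_rot: [-179.0, 0.3, 108.4]
force: [-0.1, -0.8, -0.9]
finger_gap: 19.5
```

```bash
python3 -m crank '{"offset":[[-0.0001,-0.0043,0],[-0.0001,-0.0043,0],[-0.0001,-0.0043,0],[-0.0001,-0.0043,0],[0,0,0],[0,0,0]],"turn":[-2,-2,-2,-2,0,0]}'
python3 - <<'E'
from rig import optics
import cv2,numpy as np
for n in('side','top'):
    d=optics.get_image(n);np.savez(n+'2.npz',**d)
    cv2.imwrite(f'pics/{n}2.png',cv2.resize(d['img'][130:250,190:310],None,fx=5,fy=5,interpolation=2))
E
```

```text
t: 5.8
tool_pos: [494.6, 313.1, 117.3]
eef_rot: [-179.1, 0.2, 117.2]
force: [2.0, 0.8, -4.3]
finger_gap: 19.7
```

View pics/side2.png

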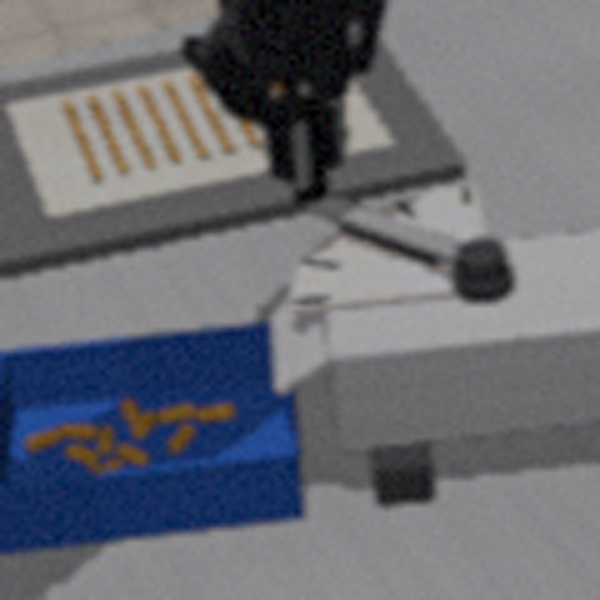

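View pics/top2.png

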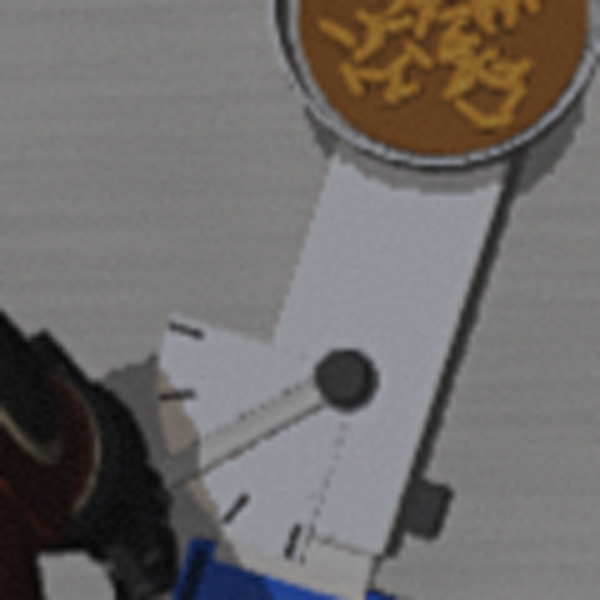

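The lever now hides the long mark: in the top crop its arm runs from (345,380) to (185,475). I'll open the gripper, rise, then verify.

```bash
python3 -m crank '{"offset":[[0,0,0],[0,0,0],[0,0,0],[0,0,0],[0,0,0],[0,0,0],[0,0,0]],"turn":[0,0,0,0,0,0,0]}' 1 20
python3 -m crank '{"offset":[[0,0,-0.01],[0,0,-0.015],[0,0,-0.015],[0,0,-0.02],[0,0,-0.02],[0.03,0,-0.01],[0.03,0,0],[0.03,0,0],[0.03,0,0],[0.03,0,0],[0.02,0,0],[0,0,0]],"turn":[0,0,0,0,0,0,0,0,0,0,0,0]}'
python3 - <<'E'
from rig import optics
import cv2,numpy as np
from h import *
for n in('side','top'):
    d=optics.get_image(n);np.savez(n+'3.npz',**d)
    cv2.imwrite(f'pics/{n}3.png',cv2.resize(d['img'][130:250,190:310],None,fx=5,fy=5,interpolation=2))
    m=(d['img'].max(2)<60).astype(np.uint8);z=np.zeros_like(m);z[140:240,190:300]=m[140:240,190:300]
    N,l,st,c=cv2.connectedComponentsWithStats(z)
    for i in range(1,N):
        if st[i,4]>10: print(n,st[i],c[i].round(1),onz(d,*c[i],130).round(1))
    print(n,proj(d,[494.8,313.1,130]))
E
```

```text
t: 6.6
tool_pos: [492.3, 312.7, 117.9]
eef_rot: [-178.8, 0.1, 117.2]
force: [0.1, 0.2, 0.0]
finger_gap: 85.3
t: 7.8
tool_pos: [416.8, 469.7, 220.6]
eef_rot: [-179.3, -0.0, 116.8]
force: [-0.1, 0.7, 0.9]
finger_gap: 85.4
side [190 151  66  34 333] [228.3 170.4] [422.9 289.9 130. ]
side [259 164  23   6  34] [270.  166.4] [519.4 256.9 130. ]
side [259 175  18   8  21] [267.9 178.6] [492.8 206.4 130. ]
side [281 179  11  11  86] [285.9 184.8] [518.5 160.  130. ]
side [265 220  11  11  90] [270.1 225.3] [426.5  35.9 130. ]
side (np.float64(252.40438990869657), np.float64(159.0797406192614))
top [267 155  33  85 290] [280.4 202.3] [547.7 157.6 130. ]
top [253 200  12  12 105] [258.7 205.5] [541.  209.8 130. ]
top [210 222  13   9  89] [215.6 226.2] [493.3 313.3 130. ]
top (np.float64(215.67320618574445), np.float64(225.57598787547434))
```

View pics/side3.png

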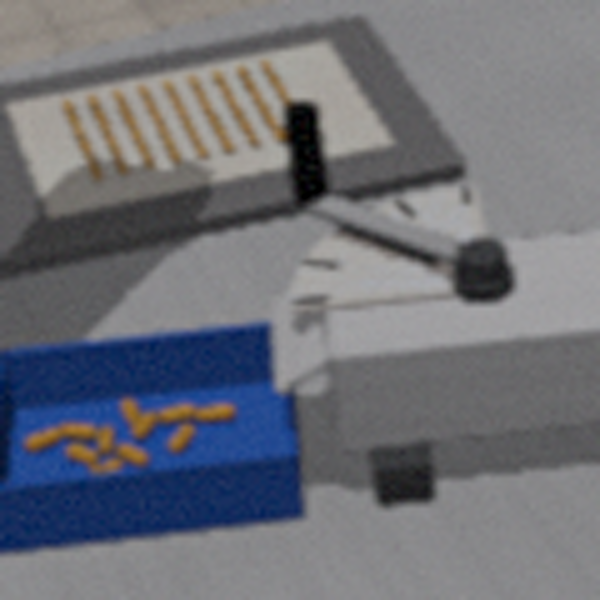

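View pics/top3.png

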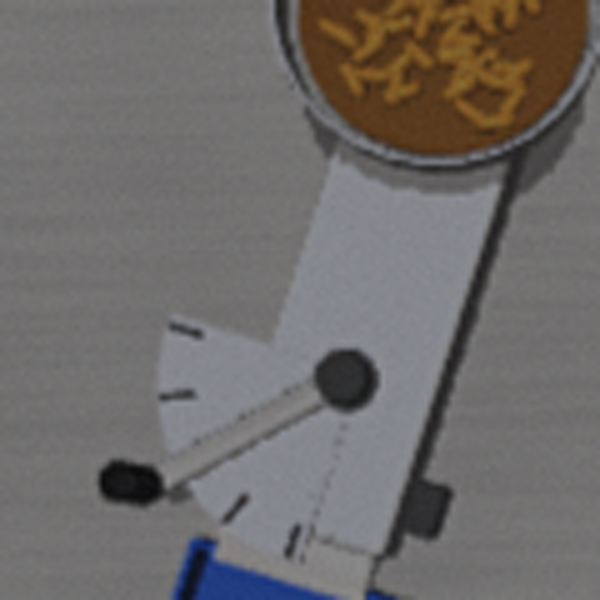

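```bash
python3 - <<'E'
from h import *
t=load('top3.npz');t0=load('top0.npz');s=load('side3.npz');s0=load('side0.npz')
H=np.array([543.6,214.6])
def prof(d,ang,z,r0,r1,off,H=H):
    a=np.radians(ang);e=np.array([np.cos(a),np.sin(a)]);n=np.array([-e[1],e[0]]);out=[]
    for o in off:
        v=[]
        for r in np.arange(r0,r1,1.):
            u,w=proj(d,[*(H+r*e+o*n),z]);v.append(cv2.getRectSubPix(d['img'].astype(np.float32),(1,1),(u,w))[0,0])
        out.append(np.mean(v,0))
    return np.array(out)
off=np.arange(-16,17,2.)
for nm,d,a in(('old',t0,94.5),('new',t,116.5)):
    for r in(30,45,60,75):
        p=prof(d,a,100,r,r+15,off);wm=p[:,2]-p[:,0]
        print(nm,r,wm.round(0).astype(int), p[:,1].round(0).astype(int))
E
```

```text
old 30 [-8 -8 -8 -5 -1  1  2  2  1  1  2  1 -3 -7 -4 -3 -3] [133 133 129 120 106 114 120 123 125 119 103  97 112 115  86  65  70]
old 45 [-8 -8 -8 -6 -2  1  2  2  1  1  2  0 -5 -9 -8 -8 -7] [133 133 132 125 114 113 119 122 125 118 106  99 121 133 134 130 113]
old 60 [-8 -8 -8 -6 -3  0  2  2  2  1  2  0 -5 -9 -8 -8 -9] [133 133 129 118 108 116 121 123 124 119 104  93 116 134 134 133 133]
old 75 [-9 -8 -8 -7 -2  1  2  2  1  1  2  1 -2 -8 -9 -8 -8] [133 133 131 123 111 115 121 123 125 120 108 100 115 132 134 133 132]
new 30 [-8 -9 -9 -7 -3  0  2  2  1  1  0 -1 -6 -9 -8 -8 -9] [135 136 136 129 119 117 121 124 128 126 111 100 118 136 137 136 135]
new 45 [-8 -8 -8 -7 -4  0  2  1  1  1  1  0 -4 -9 -8 -8 -8] [136 137 135 127 115 115 121 124 128 128 116 102 114 134 137 136 135]
new 60 [-8 -9 -9 -8 -6 -1  1  2  1  1  0  0 -3 -7 -8 -8 -8] [135 135 136 133 124 117 122 124 128 129 119 101 106 130 137 136 135]
new 75 [-8 -8 -8 -8 -6 -2  1  2  1  1  2  2  0 -5 -8 -9 -9] [136 136 136 132 123 116 120 124 127 129 123 105  99 123 136 137 136]
```

```bash
cat >> h.py <<'E'
def prof(d,ang,z,H,rs,off,f):
    a=np.radians(ang);e=np.array([np.cos(a),np.sin(a)]);n=np.array([-e[1],e[0]]);img=cv2.GaussianBlur(d['img'].astype(np.float32),(0,0),.6)
    c=[]
    for r in rs:
        uv=np.array([proj(d,[*(H+r*e+o*n),z]) for o in off],np.float32)
        v=cv2.remap(img,uv[None,:,0],uv[None,:,1],cv2.INTER_LINEAR)[0]
        w=f(v);w=np.clip(w-.15*w.max(),0,None);c.append((w*off).sum()/w.sum())
    k,b=np.polyfit(rs,c,1);return ang+np.degrees(np.arctan(k)),b,np.std(np.array(c)-np.polyval([k,b],rs))
warm=lambda v:np.clip(v[:,2]-v[:,0]+8.5,0,None)
dark=lambda v:np.clip(133-v[:,1],0,None)
E
python3 - <<'E'
from h import *
t=load('top3.npz');t0=load('top0.npz');s=load('side3.npz');s0=load('side0.npz')
H=np.array([543.6,214.6]);off=np.arange(-14,14.1,.5)
rs=np.arange(32,86,2.)
for z in(96,100,103):
    print(z,'old',prof(t0,94.5,z,H,rs,off,warm),'new',prof(t,116.5,z,H,rs,off,warm))
for a in(115.5,116.5):print('mark',prof(t0,a,88,H,np.arange(40,90,2.),np.arange(-7,7.1,.5),dark))
E
```

```text
96 old (np.float64(93.1550810283486), np.float64(0.7288717606323297), np.float64(0.6962239649074546)) new (np.float64(118.86578504824972), np.float64(-2.859368193134068), np.float64(0.5009161619921503))
100 old (np.float64(93.47829531237522), np.float64(0.8169831820926363), np.float64(0.6864273574202191)) new (np.float64(118.93456819688633), np.float64(-2.258449335299817), np.float64(0.5037547891176845))
103 old (np.float64(93.69984064355242), np.float64(0.9157982563727968), np.float64(0.6638300535517919)) new (np.float64(118.97856664269617), np.float64(-1.8016254174679596), np.float64(0.5049386043056939))
mark (np.float64(116.19040125664407), np.float64(-1.8044581708448812), np.float64(0.1401038752193952))
mark (np.float64(116.18760424232512), np.float64(-1.800130441371256), np.float64(0.13438718385826295))
```

```bash
python3 - <<'E'
from h import *
H=np.array([544.5,215.0]);row=[]
for n in('top','side'):
  for k,ang,z in((0,116.2,88),(0,94.2,103),(3,116.2,103)):
    d=load(f'{n}{k}.npz');a=np.radians(ang);e=np.array([np.cos(a),np.sin(a)]);m=np.array([-e[1],e[0]])
    r=np.arange(-15,125,.4);o=np.arange(25,-25,-.4)
    uv=np.array([[proj(d,[*(H+R*e+O*m),z]) for R in r] for O in o],np.float32)
    im=cv2.remap(d['img'],uv[...,0],uv[...,1],cv2.INTER_CUBIC)
    im[62,::8]=(0,0,255)
    row.append(im)
R=[np.hstack(row[:2]),np.hstack([row[2],row[5]]),np.hstack(row[3:5])]
cv2.imwrite('pics/rect.png',np.vstack(R))
print(np.vstack(R).shape)
E
```

```text
(375, 700, 3)
```

View pics/rect.png

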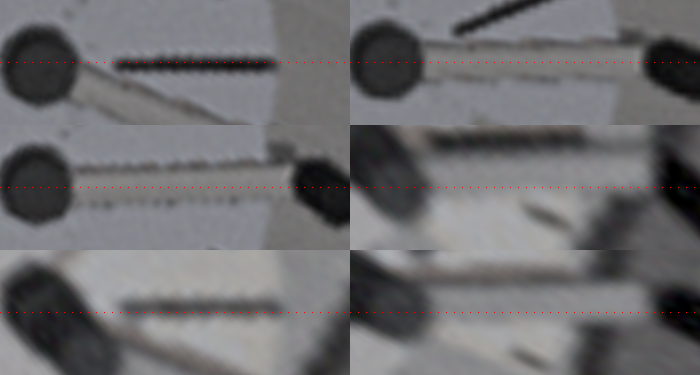

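Rectified onto its own plane, the long mark is level at 116.2°. In the same frame the top view's lever arm tilts up about 2.4° (mid-left panel, edges about (80,167) to (270,161)), while the side view shows less. The grip estimate gives about +1.3°. So the lever overshot by 1 to 2.5°, partly dragged at release, and I'll re-grip and bring it back about 1.8°.

```bash
python3 -m crank '{"offset":[[-0.029,0,0],[-0.029,0,0],[-0.029,0,0],[-0.029,0,0],[-0.029,-0.001,0],[-0.029,-0.001,0],[0,0,0]],"turn":[0,0,0,0,0,0,0]}' 1 20
```

```text
t: 8.6
tool_pos: [505.4, 285.3, 223.8]
eef_rot: [-179.3, 0.9, 115.3]
force: [1.0, 0.3, -0.2]
finger_gap: 85.7
```

```bash
python3 -m crank '{"offset":[[0.015,0.001,0],[0.013,0,0],[0,0,0]],"turn":[0,0,0]}'
```

```text
t: 8.9
tool_pos: [494.2, 310.8, 224.1]
eef_rot: [-179.4, 0.9, 115.0]
force: [-0.5, 1.1, 1.0]
finger_gap: 85.3
```

```bash
python3 -m crank '{"offset":[[0.002,0,0.015],[0,0,0.015],[0,0,0.015],[0,0,0.015],[0,0,0.012],[0,0,0.01],[0,0,0.008],[0,0,0.006],[0,0,0]],"turn":[0,0,0,0,0,0,0,0,0]}'
```

```text
t: 9.8
tool_pos: [487.5, 323.7, 124.2]
eef_rot: [-179.5, 0.6, 116.2]
force: [0.3, 0.5, -0.0]
finger_gap: 85.6
```

```bash
python3 -m crank '{"offset":[[-0.006,0.001,0.004],[-0.005,0,0.003],[0,0,0],[0,0,0]],"turn":[0,0,0,0]}'
```

```text
t: 10.2
tool_pos: [495.2, 313.0, 118.0]
eef_rot: [-179.7, 0.6, 116.1]
force: [0.4, 0.0, -0.3]
finger_gap: 85.0
```

```bash
python3 -m crank '{"offset":[[0,0.001,0],[0,0,0],[0,0,0],[0,0,0],[0,0,0],[0,0,0],[0,0,0],[0,0,0],[0,0,0]],"turn":[0,0,0,0,0,0,0,0,0]}' -1 20
```

```text
t: 11.1
tool_pos: [496.3, 313.8, 118.9]
eef_rot: [-179.7, 0.6, 116.1]
force: [0.2, -0.4, 1.7]
finger_gap: 19.6
```

```bash
python3 - <<'E'
from h import *
from rig import optics
t=optics.get_image('top');np.savez('top4.npz',**t)
H=np.array([544.5,215.]);off=np.arange(-14,14.1,.5)
for k,a in((0,94.5),(2,116.5),(3,116.5),(4,116.5)):
    d=load(f'top{k}.npz')
    print(k,[np.round(prof(d,a,z,H,np.arange(r0,r1,2.),off,warm),2) for z in(103,) for r0,r1 in((24,70),(36,84))])
E
```

```text
0 [array([94.08,  1.32,  0.55]), array([94.38,  0.99,  0.55])]
2 [array([118.53,  -0.22,   0.47]), array([111.63,   5.64,   1.95])]
3 [array([118.41,  -0.23,   0.47]), array([118.91,  -0.8 ,   0.51])]
4 [array([ 1.1729e+02, -7.0000e-02,  5.2000e-01]), array([112.7 ,   3.96,   1.39])]
```

```bash
python3 -m crank '{"offset":[[0,0.0015,0],[0,0,0],[0,0,0]],"turn":[0,0,0]}'
```

```text
t: 11.45
tool_pos: [496.8, 314.1, 118.9]
eef_rot: [-179.6, 0.6, 116.0]
force: [-1.9, -0.2, 1.8]
finger_gap: 19.3
```

Now release, rise, back off and check again.

```bash
python3 -m crank '{"offset":[[0,0,0],[0,0,0],[0,0,0],[0,0,0],[0,0,0],[0,0,0],[0,0,0]],"turn":[0,0,0,0,0,0,0]}' 1 20
python3 -m crank '{"offset":[[0,0,-0.01],[0,0,-0.015],[0,0,-0.015],[0,0,-0.02],[0,0,-0.02],[0.03,0,-0.01],[0.03,0,0],[0.03,0,0],[0.03,0,0],[0.03,0,0],[0.02,0,0],[0,0,0]],"turn":[0,0,0,0,0,0,0,0,0,0,0,0]}'
python3 - <<'E'
from h import *
from rig import optics,sense
for n in('side','top'):
    d=optics.get_image(n);np.savez(n+'5.npz',**d)
    cv2.imwrite(f'pics/{n}5.png',d['img'])
    z=np.zeros((400,640),np.uint8);z[215:240,200:230]=d['img'].max(2)[215:240,200:230]<60
    N,l,st,c=cv2.connectedComponentsWithStats(z)
    if n=='top':
        for i in range(1,N):
            if st[i,4]>20:
                g=onz(d,*c[i],131)[:2]
                print(st[i],g,[np.degrees(np.arctan2(*(g-h)[::-1])) for h in([544.2,214.4],[545.2,215.4])])
H=np.array([544.5,215.]);off=np.arange(-14,14.1,.5)
print([np.round(prof(d,116.5,103,H,np.arange(r0,r1,2.),off,warm),2) for r0,r1 in((24,70),(36,84))])
# other gate before/after: image change
a,b=load('top0.npz')['img'],d['img'];print('square/jar region diff',np.abs(a[90:310,330:480].astype(int)-b[90:310,330:480]).mean(),sense()['t'])
E
```

```text
t: 12.15
tool_pos: [497.9, 314.9, 118.8]
eef_rot: [-179.8, 0.6, 116.1]
force: [-0.1, 0.4, 1.0]
finger_gap: 85.3
t: 13.35
tool_pos: [423.5, 473.3, 220.4]
eef_rot: [179.7, 0.4, 115.8]
force: [-0.1, 0.3, -0.2]
finger_gap: 85.6
[209 221  13   9  87] [495.07331965 313.87299486] [np.float64(116.28336224197986), np.float64(116.97790818686748)]
[array([117.4 ,  -0.49,   0.41]), array([117.23,  -0.4 ,   0.33])]
square/jar region diff 2.6526464646464647 13.45
```

View pics/top5.png

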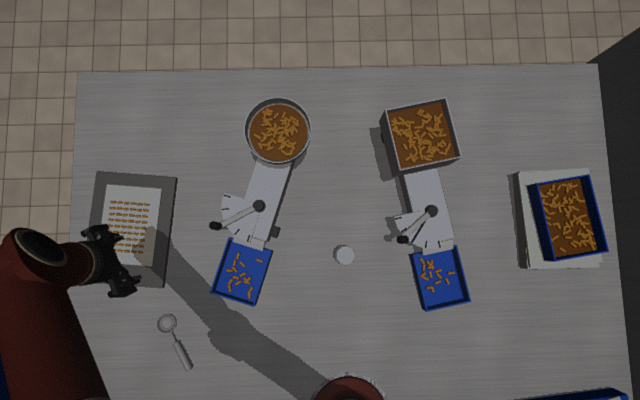

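The top view shows the round lever's grip at (215,226), along the long mark. The square lever's grip at (403,239) and the jar at (344,254) are unchanged, and the gripper is clear at about (110,260). The lever reads 116.3 to 117.4° against 116.2 to 116.7° for the mark, so I'm handing in.

```bash
python3 - <<'E'
from rig import order,sense
print(order.sign_off(), sense()['t'])
E
```

```text
the job is handed in; nothing more can be done
the job is handed in; nothing more can be done
```

The round-hopper lever is at half open, lying along the long mark to within about 1°, and the gripper has let go and is well clear. I handed the job in at about 13.5 s.

- **Correction:** my first swing went 1 to 2.5° too far, so I re-gripped the lever, moved it back slightly and released it again.
- **Lever position:** my last checks did not fully agree. From the grip's position the lever points at 116.3–117.0°, and from the arm's centre line at 117.2–117.4°. The long mark measures 116.2°, or about 116.7° going by the hopper's direction. The lever may therefore be up to about 1° too far open. Its arm covers the mark, so I couldn't compare the two directly in the final pictures.
- **Everything else:** the square-hopper lever and the jar looked unchanged in the last top view. The wrist force readings I saw were at most about 5 N.

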